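Torque the burr nut of a spice mill to the click

ROBOT

A 6-joint arm with a two-finger parallel gripper is mounted at the origin on a cart in front of the work surface, level with it; the furniture and walls round the work are solid. World frame = base frame: x ahead of the robot, y to its left, z up, the work surface at z = 0. Lengths are in m, angles in degrees, forces in N, time in s.
With the tool pointing down it reaches from about 0.35 to 0.875 m from the base axis. Payload 4.2 kg.
Tool frame: the origin (TCP) lies between the finger pads; the fingertips stand 25 mm ahead of it and the grasp point (between the pads) lies 6 mm ahead of it (r.tips_ahead is the distance from the TCP to the fingertips, in m); z points along the fingers, y is the direction in which the jaws open and shut (so a half turn about z gives the same grasp; the last joint's range is limited). The gripper opens to 87 mm and grips with 3 to 60 N. Pads are 19 mm wide; open, the fingers measure 117 mm over their backs; the gripper's body (75 mm by 190 mm) begins 51 mm behind the grasp point.
Start: joints at [-49.24, 22.042, 0.453, 0, -68.411, -14.817], TCP at [0.273, -0.562, 0.248] pointing down, gripper open.
Joint ranges: [-179.83, 179.83], [-69.29, 118.12], [-61.27, 80.66], [-181.25, 117.63], [-171.15, -9.14], [-177.46, 177.46]. Speed limits (degrees/s): [159.86, 159.86, 180, 180, 180, 180].

INTERFACE

Orientations are given as a 3x3 rotation matrix whose columns are the frame's x, y, z axes.
In Python, from station import r, vision, finish_job gives the robot as it stands.
- The arm moves only by the shell command python3 -m jog 'ROWS'. ROWS is a JSON object of lists of equal length, an entry for each row: "rot": the turn, a rotation vector about the world's x, y, z in degrees, a list of three; "delta_pos": the shift along the world's x, y, z in mm, a list of three; "grip": the opening in per cent of the stroke, from 0 (shut) to 100 (fully open). A call has 1 to 10 rows; each row shifts and turns the commanded pose from where the row before left it; what a row does not reach is not made up. A row lasts 1/12 s, in which the tool goes at most 41.7 mm and 7.16 degrees, less where a joint would pass 70% of its speed; a pose out of reach is approached as far as the arm can. A call with a gripper value outside its range is refused whole. The fingers move at their own pace and stop on an object; the grip force is fixed at half the most. Time passes only in rows, so rows that do not move let the fingers close. It gives the time, the measured TCP pose, the force and the opening at its end, in the units of the state.
- r.sense(): the state, without advancing time (a new reading comes with each control period).
- vision.capture(name): name is "scene" or "top"; returns a dict with "frame" (384x512x3 uint8, red, green, blue), "K" (3x3 intrinsics, pixels), "k1" (the pictures are not rectified: a ray, as slopes to the right and down, at radius r is drawn at 1 + k1 r^2 times it, then the intrinsics apply), "xyz" and "orientation" of the camera in the world. Camera axes: x right, y up, looking along -z (the intrinsics and any distortion apply to the point x, -y, -z); pixel columns grow to the right and rows downward; lengths in m; the calibration is good to about 2 mm. A picture is of the moment at which its call begins. There is no depth.
- finish_job(): hands the job in, once; it reports no verdict.
The state is a dict: "time_s": time; "joints": joint angles; "joint_velocities": joint speeds; "effort": joint torques, N m; "tcp_pos": TCP position; "ee_rot": TCP orientation; "wrist_force": force on the tool from outside, world axes, zero at the start; "moment": the same for the moment, N m; "gripper_width": opening from 0.0 (shut) to 1.0 (fully open).
Only numpy, scipy, OpenCV 4.12 (cv2) and the standard library are available. Lean on these libraries where they do the work, as an engineer would, in place of code of your own. Each camera call takes 0.05 s, during which the arm holds its last target. There are 200 camera calls.

TASK

The spice mill is being put together after cleaning. Fetch the torque wrench from the table, set its socket fully down over the burr nut on top of the mill, and tighten clockwise by the middle of the rubber grip until the wrench breaks over at its hinge; stop there, for the nut must not be forced past the click, nor the ceramic burr pressed hard. Then lift the wrench off and lay it flat on the table, clear of the mill, leaving the other things alone.

Things in the scene. Friction and masses are not known exactly. Their poses are not given: they have to be found in the camera images.
- mill: Spice mill, fixed: foot plate, motor case, round steel top; hopper off, shaft locked. Origin on the table under the nut's axis, z up, chute to -x. Foot plate -140 to 105 mm in x, 150 mm wide; case 92 mm high, to 85 mm in x, 118 mm wide; chute to -92 mm, 110 mm high; steel top of radius 60 mm to 110 mm high, then 53 mm to 122 mm high.
- burr: The lower burr, fixed on top of the mill: white ceramic disc with grooves, radius 47 mm, 122 to 130 mm over the table, and on it the dark hub washer, radius 30 mm, to 138 mm over the table, on which the nut sits. Origin at the centre of its underside, on the nut's axis. Ceramic chips: not to be pressed with over 40 N.
- nut_seat (a point): Centre of the burr nut's underside on the hub washer, on its axis; turns with it. Steel hexagon nut, 36 mm across flats, 26 mm tall: straight flats up to 20 mm, tapered above to 27.5 mm; a 16 mm stud stands 8 mm out of its top. z up; +x points squarely out of one flat, so flats face yaw + k x 60 degrees.
- clamp (a joint): How far the nut has been turned since it came hard down on the washer, rad: 0 until then. The nut starts loose by 0.15 to 0.55 rad (clockwise from above tightens) and drags with 0.6 N m; once down, it yields 1 rad per 3 N m over 0.75 N m, so some 0.08 rad at 1.0 N m, and stays where it is left. It is not marked where it comes down.
- wrench_socket (a point): Centre of the ring's underside, on the socket's axis. Steel torque wrench, 250 mm long, 26 mm tall, 0.31 kg: ring 57 mm outside, hexagon hole right through, 37.6 mm across flats; upright hinge pin 40 mm from the axis; handle from 54 to 250 mm. x along the straight handle, squarely out of a flat; z up. Seated, it rests on the washer at nut_seat; let go, it stays, the handle end sagging to 35 mm.
- wrench_waist (a point): Point on the handle 100 mm from the socket's axis, half-way up (13 mm over the wrench's underside), near its centre of mass: where to take it to carry it. x along the handle away from the socket, z up. The handle is straight, 26 mm wide and 26 mm tall.
- wrench_rubber (a point): Middle of the ribbed black rubber grip (last 90 mm of the handle), 200 mm from the socket's axis, half-way up: where to push or pull sideways. x along the handle. A handle clamped tightly and turned with the hand cannot fold at the hinge: push it from one side or hold it loosely between open fingers.
- wrench_handle (a joint): Break-over hinge, rad: 0 straight, grows as the handle folds clockwise from above. Stays straight up to 0.8 N m at the hinge (5 N at the middle of the rubber, 1.0 N m on the nut; more if pushed nearer the hinge), then gives way under nearly the same force as far as a hard stop at 0.16, from where all force goes into the nut. Springs straight when let go; ease it back.
- hopper: The mill's clear hopper with black collar and upper burr, stood upside down on the table: 132 mm diameter, 132 mm tall, origin at its foot. Leave alone.
- salt: Glass salt shaker with metal top, 44 mm diameter, 90 mm tall, origin at its foot. Leave alone.
- pepper_cup: Small clear portion cup, 65 mm diameter, 33 mm tall, origin at its foot. Leave alone.
- burr_brush: Cleaning brush lying on the table, 190 mm long, origin under its middle. Leave alone.

How it is judged (in metres and radians):
On the way, in this order (a step that is already met when the one before it is completed fails the run):
1. the socket is fully down over the nut (horizontal distance between wrench_socket and nut_seat below 0.005 m and z of wrench_socket in the frame of nut_seat below 0.007 m and angle between the z axis of wrench_socket and the z axis of nut_seat, either way round below 0.2 rad), for 0.2 s.
2. with the socket on the nut, the wrench breaks over and the nut is tight (horizontal distance between wrench_socket and nut_seat below 0.006 m and z of wrench_socket in the frame of nut_seat below 0.012 m and value of joint clamp above 0.045 rad and value of joint wrench_handle above 0.04 rad), for 0.05 s.
At the end, for the whole second after the job is handed in: The nut stays tight, clamp between 0.045 and 0.20 rad (about 0.85 to 1.35 N m; the click is 1.0 N m). The wrench is straight again (hinge under 0.03 rad) and lies flat on the table (tilt under 0.08 rad, ring within 6 mm of the table), at least 100 mm from the nut and not touching the mill (value of joint clamp between 0.045 and 0.2 rad and value of joint wrench_handle below 0.03 rad and horizontal distance between wrench_socket and nut_seat above 0.1 m and contact force between wrench and mill below 0.05 N and height (world z) of wrench_socket below 0.006 m and height (world z) of wrench_rubber below 0.02 m and angle between wrench_socket's own z axis and vertical below 0.08 rad).
It fails at once if the nut forced past the click (over 1.35 N m) (value of joint clamp above 0.2 rad).
It fails at once if the wrench pressed or knocked on the ceramic burr or its washer with over 40 N (contact force between wrench and burr above 40 N).
It fails at once if the hopper, brush, shaker or portion cup moved by more than 30 mm (distance of any of hopper, salt, pepper_cup, burr_brush from where it was at the start of the episode above 0.03 m).
It also fails if it takes over 72 s, if anything falls off the work surface, if the arm or the gripper's body presses on something with over 40 N, if the wrist force passes 120 N, or if a joint passes its speed limit or range.

## Working session

There is one attempt and no reset: what is moved stays moved. The work goes in short steps, Python scripts to look and compute and a shell command to move; the robot and the scene stay as the last step left them, time stands still between calls to the robot, and variables do not carry over. Pictures are saved under pics/ and viewed, about 8 in all and at most 12, crops included, and the job is handed in when it is done.

```bash
mkdir -p pics; ls; python3 - <<'E'
from station import r,vision
import cv2,numpy as np
for n in("scene","top"):
    c=vision.capture(n); cv2.imwrite(f"pics/{n}0.png",cv2.cvtColor(c["frame"],cv2.COLOR_RGB2BGR))
    print(n,c["K"],c["k1"],c["xyz"],c["orientation"])
print(r.sense())
a=[cv2.imread(f"pics/{n}0.png") for n in("scene","top")]
E
```

```text
pics
scene [[452.87273931   0.         258.277915  ]
 [  0.         452.87273931 196.48480796]
 [  0.           0.           1.        ]] -0.1288761049949757 [-0.3406547  -0.9837268   0.71726279] [[ 0.76682715  0.27779989 -0.57862193]
 [-0.64135057  0.29594399 -0.7078747 ]
 [-0.02540784  0.91391705  0.405105  ]]
top [[401.03128172   0.         259.05918756]
 [  0.         401.03128172 193.47849976]
 [  0.           0.           1.        ]] 0.03972534791563617 [0.33173783 0.06195635 1.34435341] [[-1.47985033e-02  9.86154079e-01 -1.65170022e-01]
 [-9.99888922e-01 -1.48882908e-02  6.94501657e-04]
 [-1.77421367e-03  1.65161953e-01  9.86264864e-01]]
{'time_s': 0.1, 'joints': array([-4.92387901e+01,  2.20874031e+01,  3.88201354e-01, -2.48148752e-02,
       -6.84117751e+01, -1.48171111e+01]), 'joint_velocities': array([ 0.09913994, -0.12366849,  0.29294508,  0.08637513, -0.02562996,
       -0.09363811]), 'effort': array([-1.14698716e-03, -3.91689777e+01,  1.87934804e+01,  4.23198849e+00,
        1.34239750e-02, -8.61206513e-05]), 'tcp_pos': array([ 0.27324289, -0.56156611,  0.24656326]), 'ee_rot': array([[-8.99291144e-01, -4.37349423e-01, -9.59567279e-04],
       [-4.37350463e-01,  8.99289486e-01,  1.73000210e-03],
       [ 1.06313345e-04,  1.97544276e-03, -9.99998043e-01]]), 'wrist_force': array([-0.0792967 ,  0.27404676, -0.29227256]), 'moment': array([-0.02431821, -0.00025602,  0.02129957]), 'gripper_width': 0.9994914766244603}
```

View pics/scene0.png

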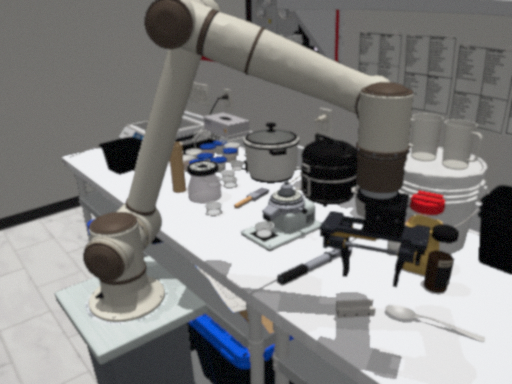

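View pics/top0.png

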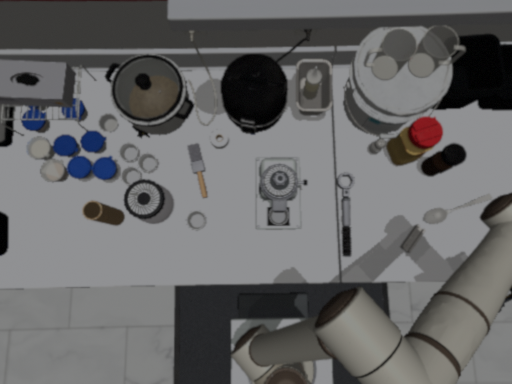

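The top view shows the mill at about (280,183), with its chute towards the robot. The wrench's ring is at (345,181) and its rubber end at (347,254). Next I'll zoom in on both.

```bash
cat > h.py <<'E'
from station import r,vision
import cv2,numpy as np
def cap(n): 
    return vision.capture(n)
def ray(c,u,v):
    K=c["K"]; d=np.array([(u-K[0,2])/K[0,0],(v-K[1,2])/K[1,1]]); s=d.copy()
    for _ in range(20): s=d/(1+c["k1"]*(s@s))
    D=np.array(c["orientation"])@np.array([s[0],-s[1],-1]); return np.array(c["xyz"]),D
def onz(c,u,v,z):
    o,D=ray(c,u,v); return o+D*(z-o[2])/D[2]
def proj(c,p):
    q=np.array(c["orientation"]).T@(np.array(p)-np.array(c["xyz"])); s=np.array([q[0]/-q[2],-q[1]/-q[2]])
    s=s*(1+c["k1"]*(s@s)); K=c["K"]; return np.array([K[0,0]*s[0]+K[0,2],K[1,1]*s[1]+K[1,2]])
def crop(c,x0,y0,w,h,k,name):
    im=cv2.resize(cv2.cvtColor(c["frame"],cv2.COLOR_RGB2BGR)[y0:y0+h,x0:x0+w],None,fx=k,fy=k,interpolation=cv2.INTER_CUBIC)
    cv2.imwrite(f"pics/{name}.png",im)
E
python3 - <<'E'
from h import *
c=cap("top"); crop(c,245,145,120,120,5,"crop1")
for u,v,z in[(345,181,.026),(347,254,.026),(280,182,.16),(257,158,0),(299,157,0),(258,229,0),(300,228,0)]: print(u,v,onz(c,u,v,z).round(4))
E
```

```text
345 181 [ 0.5905 -0.2269  0.026 ]
347 254 [ 0.3494 -0.221   0.026 ]
280 182 [ 0.5641 -0.0024  0.16  ]
257 158 [0.681  0.0663 0.    ]
299 157 [ 0.6823 -0.0786  0.    ]
258 229 [0.4364 0.0663 0.    ]
300 228 [ 0.4376 -0.0743  0.    ]
```

View pics/crop1.png

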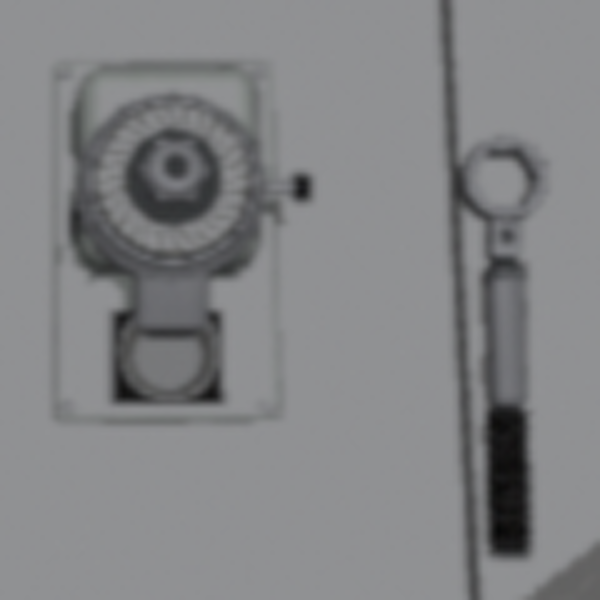

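```bash
python3 - <<'E'
from h import *
c=cap("top"); 
f=np.mean([cap("top")["frame"].astype(float) for _ in range(6)],axis=0).mean(2)
np.save("top.npy",f)
# wrench: dark-vs-table mask
s=cv2.resize(f[160:262,335:358],None,fx=4,fy=4,interpolation=cv2.INTER_CUBIC)
s8=f.astype(np.uint8)
def z(x0,y0,w,h,k):
    p=f[y0:y0+h,x0:x0+w]; p=cv2.resize(p,None,fx=k,fy=k,interpolation=cv2.INTER_CUBIC); p=(p-p.min())/(p.max()-p.min()); return np.clip(p*255,0,255).astype(np.uint8)
cv2.imwrite("pics/zoom.png",np.hstack([z(266,167,28,28,14),z(332,167,28,28,14)]))
# handle centreline per row
bg=np.median(f[200:250,352:358]);print("bg",bg)
for v in range(170,258,4): print(v,f[v,334:358].astype(int))
E
```

```text
bg 145.22222222222226
170 [ 99  85 113 138 145 145 145 145 145 145 144 144 144 144 144 145 145 145
 144 145 145 145 145 145]
174 [102  81 108 136 138 127 117 116 111 102 105 108 103  97  95 106 121 128
 134 142 145 145 145 145]
178 [113  77  73  85  98 118 129 139 144 144 144 144 144 140 126  95  71  87
 107 121 130 141 145 145]
182 [121  79  52  59  93 121 130 138 143 145 145 145 145 145 143 131 104  89
 107 123 131 142 145 145]
186 [125  90  80  90  83  67  78 103 119 125 125 126 127 124 118 111 116 125
 131 139 144 144 145 145]
190 [128  97  84 113 138 144 141 126  95  96 116 110 105 110 118 129 141 145
 145 145 145 145 145 145]
194 [129  99  78 107 137 144 142 126  96 102 124 124 122 123 126 133 142 145
 145 145 145 145 145 145]
198 [134 110  81  98 129 142 140 125  92  61  58  65  66  64  72  92 119 139
 144 145 145 145 145 145]
202 [141 122  85  93 125 139 130 100  75  87 110 121 119 112 106 110 127 141
 145 145 145 145 145 145]
206 [141 125  90  88 119 138 131 103  78  87 108 119 119 113 106 103 118 139
 145 145 145 145 145 145]
210 [142 126  91  80 111 137 139 120  86  84 104
[... 487 characters left out ...]
  79 108 126 107  63  23  12  14  16  22  26  42  86 127
 142 145 145 145 145 145]
234 [145 143 130 100  79 105 131 121  79  34  20  20  19  18  19  42  92 133
 144 145 145 145 145 145]
238 [145 143 134 109  81 103 131 124  79  31  14  13  13  16  16  28  68 113
 139 145 145 145 145 145]
242 [145 144 140 121  85  94 122 121  79  30  11  14  17  20  20  28  64 110
 138 145 145 145 145 145]
246 [145 145 142 124  84  83 113 119  83  35  16  18  20  22  21  28  64 109
 138 144 145 145 145 145]
250 [145 145 142 127  91  77 106 120  92  42  12  11  14  16  16  25  59 106
 137 144 145 145 145 145]
254 [145 145 143 131 101  79 104 127 111  65  32  29  27  28  28  39  72 113
 138 144 145 145 145 145]
```

View pics/zoom.png

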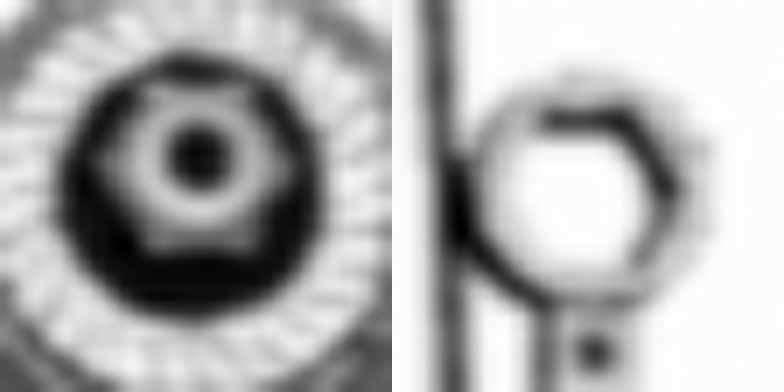

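```bash
python3 - <<'E'
from h import *
c=cap("top"); f=np.load("top.npy")
Z=lambda X,Y,x0:((X+.5)/14-.5+x0,(Y+.5)/14-.5+167)
print("ring",onz(c,345.65,180.4,.026)); print("h202",onz(c,346.,202,.026),"h222",onz(c,346.3,222,.026),"h250",onz(c,346.45,250,.026))
print("stud",onz(c,*Z(200,157,266),.172)); print("washer",onz(c,*Z(192.5,188,266),.138))
for P in[(148,250),(257,243),(150,88),(250,90),(98,160),(292,165)]: print(onz(c,*Z(*P,266),.158).round(4))
# washer by dark mask, burr by bright mask
k=14; p=cv2.resize(f[160:208,256:304],None,fx=k,fy=k,interpolation=cv2.INTER_CUBIC)
m=(p>105).astype(np.uint8); 
# radial edges: burr outer and washer
def uv(X,Y): return (X+.5)/k-.5+256,(Y+.5)/k-.5+160
for R,z,name in((.030,.138,"washer"),(.047,.130,"burr")):
    ctr=np.array([.565,-.002])
    for it in range(6):
        A=[];B=[]
        for t in np.linspace(0,2*np.pi,90,endpoint=False):
            d=np.array([np.cos(t),np.sin(t)]); rs=np.arange(R-.006,R+.006,.0003)
            q=np.array([proj(c,[*(ctr+d*x),z]) for x in rs]).astype(np.float32)
            v=cv2.remap(f.astype(np.float32),q[:,:1],q[:,1:],cv2.INTER_CUBIC)[:,0]
            g=np.gradient(cv2.GaussianBlur(v[:,None],(1,9),0)[:,0]); g=g if name=="washer" else np.abs(g)
            A.append([*d,1]); B.append(rs[np.argmax(g)])
        A=np.array(A);B=np.array(B); ok=np.abs(B-np.median(B))<.003
        s=np.linalg.lstsq(A[ok],B[ok],rcond=None)[0]; ctr=ctr+s[:2]
    print(name,ctr,s[2],ok.sum())
E
```

```text
ring [ 0.59248847 -0.22914168  0.026     ]
h202 [ 0.51954424 -0.22662751  0.026     ] h222 [ 0.45318023 -0.22420326  0.026     ] h250 [ 0.3621994  -0.21991396  0.026     ]
stud [ 0.57470144 -0.0014973   0.172     ]
washer [ 0.57484496 -0.00153466  0.138     ]
[0.5574 0.0094 0.158 ]
[ 0.5585 -0.0141  0.158 ]
[0.593  0.0082 0.158 ]
[ 0.5922 -0.0134  0.158 ]
[0.5773 0.0197 0.158 ]
[ 0.5755 -0.022   0.158 ]
washer [ 0.56452297 -0.00207815] 0.025697922390954562 55
burr [ 5.63160627e-01 -7.00739398e-05] 0.04319437885409125 62
```

```bash
python3 -m jog '{"delta_pos":[[22,33.7,-8],[22,33.7,-8],[22,33.7,-8],[22,33.7,-8],[22,33.7,-8],[22,33.7,-8],[22,33.7,-8],[22,33.7,-8],[22,33.7,-8],[22,33.7,-8]],"rot":[[0,0,-2.8],[0,0,-2.8],[0,0,-2.8],[0,0,-2.8],[0,0,-2.8],[0,0,-2.8],[0,0,-2.8],[0,0,-2.8],[0,0,-2.8],[0,0,-2.8]],"grip":[100,100,100,100,100,100,100,100,100,100]}'; python3 -m jog '{"delta_pos":[[0,0,0],[0,0,0],[0,0,0]],"rot":[[0,0,0],[0,0,0],[0,0,0]],"grip":[100,100,100]}'
```

```text
time_s: 1.38
tcp_pos: [0.4943, -0.2232, 0.1676]
ee_rot: [[-0.999, 0.038, 0.001], [0.038, 0.999, -0.0], [-0.001, -0.0, -1.0]]
wrist_force: [0.4, -0.5, 0.2]
gripper_width: 1.0
time_s: 1.63
tcp_pos: [0.4935, -0.2249, 0.1676]
ee_rot: [[-0.999, 0.035, -0.0], [0.035, 0.999, -0.0], [0.0, -0.0, -1.0]]
wrist_force: [-0.6, 0.2, -0.3]
gripper_width: 0.999
```

```bash
python3 -m jog '{"delta_pos":[[0,0,-30],[0,0,-30],[0,0,-30],[0,0,-25],[0,0,-15],[0,0,-9],[0,0,0],[0,0,0]],"rot":[[0,0,0],[0,0,0],[0,0,0],[0,0,0],[0,0,0],[0,0,0],[0,0,0],[0,0,0]],"grip":[100,100,100,100,100,100,100,50]}'; python3 -m jog '{"delta_pos":[[0,0,0],[0,0,0],[0,0,0],[0,0,0],[0,0,0],[0,0,0]],"rot":[[0,0,0],[0,0,0],[0,0,0],[0,0,0],[0,0,0],[0,0,0]],"grip":[0,0,0,0,0,0]}'
```

```text
time_s: 2.3
tcp_pos: [0.4935, -0.226, 0.0291]
ee_rot: [[-0.999, 0.037, 0.001], [0.037, 0.999, -0.0], [-0.001, -0.0, -1.0]]
wrist_force: [1.5, 0.3, 0.5]
gripper_width: 0.973
time_s: 2.8
tcp_pos: [0.4936, -0.2249, 0.0289]
ee_rot: [[-0.999, 0.036, 0.001], [0.036, 0.999, -0.0], [-0.001, -0.0, -1.0]]
wrist_force: [-0.5, 0.1, -0.3]
gripper_width: 0.552
```

```bash
python3 -m jog '{"delta_pos":[[0,0,0],[0,0,0],[0,0,0],[0,0,0],[0,0,0],[0,0,0]],"rot":[[0,0,0],[0,0,0],[0,0,0],[0,0,0],[0,0,0],[0,0,0]],"grip":[0,0,0,0,0,0]}';  python3 -m jog '{"delta_pos":[[0,0,20],[0,0,35],[0,0,35],[0,0,35],[0,0,35],[0,0,20],[0,0,0],[0,0,0]],"rot":[[0,0,0],[0,0,0],[0,0,0],[0,0,0],[0,0,0],[0,0,0],[0,0,0],[0,0,0]],"grip":[0,0,0,0,0,0,0,0]}'
```

```text
time_s: 3.3
tcp_pos: [0.4934, -0.2251, 0.0286]
ee_rot: [[-0.999, 0.036, 0.0], [0.036, 0.999, -0.0], [-0.0, -0.0, -1.0]]
wrist_force: [-0.1, -0.8, 0.5]
gripper_width: 0.294
time_s: 3.97
tcp_pos: [0.4931, -0.2246, 0.2085]
ee_rot: [[-0.999, 0.036, 0.001], [0.036, 0.999, 0.001], [-0.001, 0.001, -1.0]]
wrist_force: [0.0, 0.2, -3.7]
gripper_width: 0.295
```

```bash
python3 -m jog '{"delta_pos":[[0,12,8],[-2,26,7],[-2.5,28,0],[-2.5,30,0],[-2.5,30,0],[-2.5,30,0],[-2.5,28,0],[-1,26,0],[-1,15,0],[0,0,0]],"rot":[[0,0,0],[0,0,0.5],[0,0,0.5],[0,0,0.5],[0,0,0],[0,0,0],[0,0,0],[0,0,0],[0,0,0],[0,0,0]],"grip":[0,0,0,0,0,0,0,0,0,0]}';  python3 -m jog '{"delta_pos":[[0,0,0],[0,0,0],[0,0,0]],"rot":[[0,0,0],[0,0,0],[0,0,0]],"grip":[0,0,0]}'
python3 - <<'E'
from h import *
cs=cap("scene");ct=cap("top")
for n,c,s in(("s",cs,28),("t",ct,28)):
    u,v=proj(c,[.575,-.001,.18]).astype(int); print(u,v)
    fr=np.mean([cap("scene" if n=="s" else "top")["frame"].astype(float) for _ in range(4)],0).mean(2)
    np.save(n+".npy",fr); p=fr[v-24:v+24,u-24:u+24]; p=cv2.resize(p,None,fx=8,fy=8,interpolation=cv2.INTER_CUBIC); p=(p-p.min())/(p.max()-p.min())*255
    cv2.imwrite(f"pics/{n}1.png",p)
a=np.hstack([cv2.imread("pics/s1.png"),cv2.imread("pics/t1.png")]); cv2.imwrite("pics/st1.png",a)
print(r.sense()["tcp_pos"])
E
```

```text
time_s: 4.8
tcp_pos: [0.4755, 0.0026, 0.2215]
ee_rot: [[-1.0, 0.006, -0.004], [0.006, 1.0, -0.0], [0.004, -0.0, -1.0]]
wrist_force: [0.0, -1.4, -2.3]
gripper_width: 0.294
time_s: 5.05
tcp_pos: [0.4764, -0.0006, 0.2227]
ee_rot: [[-1.0, 0.011, -0.002], [0.011, 1.0, -0.001], [0.002, -0.001, -1.0]]
wrist_force: [0.1, -0.3, -2.3]
gripper_width: 0.296
285 179
279 177
[ 4.76942255e-01 -1.10326365e-04  2.23584089e-01][ WARN:0@11.529] global loadsave.cpp:1063 imwrite_ Unsupported depth image for selected encoder is fallbacked to CV_8U.
```

View pics/st1.png

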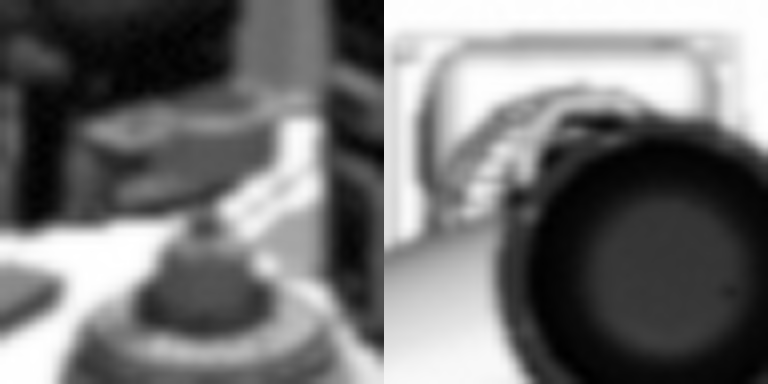

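```bash
python3 - <<'E'
from h import *
c=cap("scene"); s=r.sense(); print(s["tcp_pos"],s["wrist_force"])
f=np.load("s.npy"); u0,v0=285-24,179-24
p=cv2.resize(f[v0-8:v0+46,u0-15:u0+53],None,fx=11,fy=11,interpolation=cv2.INTER_CUBIC); im=cv2.cvtColor(np.clip((p-p.min())/(p.max()-p.min())*255,0,255).astype(np.uint8),cv2.COLOR_GRAY2BGR)
pts=lambda C,R,z,n,o=0:np.array([(proj(c,[C[0]+R*np.cos(t+o),C[1]+R*np.sin(t+o),z])-[u0-15,v0-8]+.5)*11-.5 for t in np.linspace(0,2*np.pi,n)])
t=s["tcp_pos"]; R=s["ee_rot"]; ring=t+.0992*(-R[:,0])*1; ring=np.array([t[0]+.0992,t[1]-.0015]); print(ring)
b=t[2]-.0287
for P,col in((pts(ring,.0285,b,40),(0,0,255)),(pts(ring,.0285,b+.026,40),(0,0,255)),(pts((.575,-.001),.047,.130,40),(0,255,0)),(pts((.575,-.001),.030,.138,40),(0,255,0)),(pts((.575,-.001),.018/np.cos(np.pi/6),.158,7,np.pi/6),(255,128,0)),(pts((.575,-.001),.008,.172,20),(255,128,0))):
    cv2.polylines(im,[P.round().astype(np.int32)],True,col,1)
cv2.imwrite("pics/ov1.png",im)
E
```

```text
[ 4.76932623e-01 -6.66684032e-05  2.23588814e-01] [-0.12207561  0.53438942 -3.2300309 ]
[ 0.57613262 -0.00156667]
```

View pics/ov1.png

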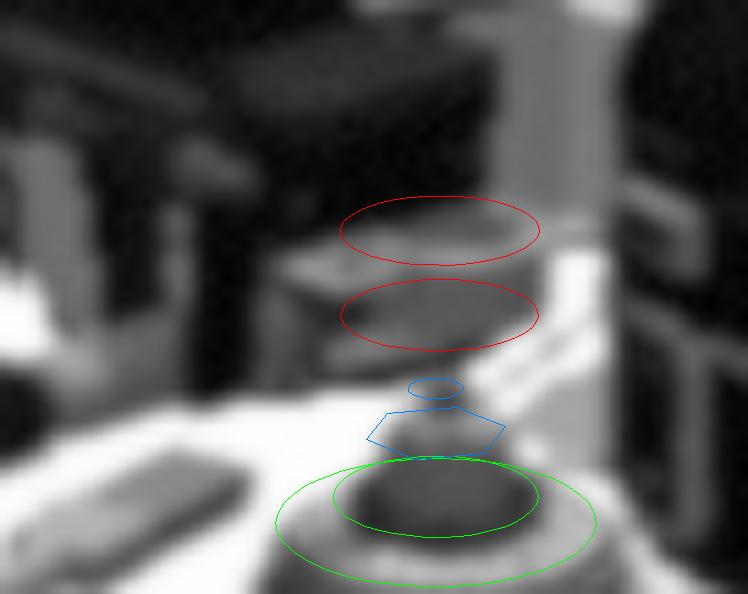

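```bash
python3 -m jog '{"delta_pos":[[-1,0,-10],[0,0,-12],[0,0,-8],[0,0,-3],[0,0,0],[0,0,0]],"rot":[[0,0,0],[0,0,0],[0,0,0],[0,0,0],[0,0,0],[0,0,0]],"grip":[0,0,0,0,0,0]}';  python3 -m jog '{"delta_pos":[[0,0,-2],[0,0,-2],[0,0,0],[0,0,0]],"rot":[[0,0,0],[0,0,0],[0,0,0],[0,0,0]],"grip":[0,0,0,0]}'
```

```text
time_s: 6.1
tcp_pos: [0.4763, 0.0, 0.1908]
ee_rot: [[-1.0, 0.009, 0.0], [0.009, 1.0, -0.0], [-0.0, -0.0, -1.0]]
wrist_force: [0.3, -0.5, -2.3]
gripper_width: 0.291
time_s: 6.43
tcp_pos: [0.476, 0.0, 0.1868]
ee_rot: [[-1.0, 0.01, 0.0], [0.01, 1.0, 0.0], [-0.0, 0.0, -1.0]]
wrist_force: [-0.5, 0.4, -1.0]
gripper_width: 0.296
```

```bash
python3 -m jog '{"delta_pos":[[0,0,-2],[0,0,0],[0,0,0],[0,0,0]],"rot":[[0,0,0],[0,0,0],[0,0,0],[0,0,0]],"grip":[0,0,0,0]}';  python3 -m jog '{"delta_pos":[[0,0,-2],[0,0,0],[0,0,0],[0,0,0]],"rot":[[0,0,0],[0,0,0],[0,0,0],[0,0,0]],"grip":[0,0,0,0]}'; python3 - <<'E'
from station import r
print(r.sense())
E
```

```text
time_s: 6.77
tcp_pos: [0.4759, -0.0001, 0.1849]
ee_rot: [[-1.0, 0.01, 0.0], [0.01, 1.0, -0.0], [-0.0, -0.0, -1.0]]
wrist_force: [-3.3, -0.6, 1.3]
gripper_width: 0.298
time_s: 7.1
tcp_pos: [0.4757, -0.0001, 0.1824]
ee_rot: [[-1.0, 0.01, -0.001], [0.01, 1.0, -0.0], [0.001, -0.0, -1.0]]
wrist_force: [-4.1, -1.0, 1.4]
gripper_width: 0.299
{'time_s': 7.1, 'joints': array([ 1.96171771e+01,  1.11473926e+01, -2.53595383e+01, -9.75838478e-04,
       -5.35323533e+01, -1.10180390e+02]), 'joint_velocities': array([ 0.02383002, -0.0323925 , -0.11318158,  0.10816849, -0.0627405 ,
       -0.03542597]), 'effort': array([  0.26721317, -25.36544144,  17.08003521,   3.78706053,
         0.67287186,   0.04481865]), 'tcp_pos': array([ 4.75698422e-01, -9.34437744e-05,  1.82440691e-01]), 'ee_rot': array([[-9.99951376e-01,  9.83981156e-03, -6.50441302e-04],
       [ 9.83995473e-03,  9.99951563e-01, -2.17290810e-04],
       [ 6.48271696e-04, -2.23680557e-04, -9.99999765e-01]]), 'wrist_force': array([-4.11608002, -0.95289568,  1.38362958]), 'moment': array([-0.15933738,  0.75368663, -0.07654266]), 'gripper_width': 0.29896343279799614}
```

```bash
python3 -m jog '{"delta_pos":[[-1,0,0],[0,0,0],[0,0,0],[0,0,0]],"rot":[[0,0,0],[0,0,0],[0,0,0],[0,0,0]],"grip":[0,0,0,0]}';  python3 -m jog '{"delta_pos":[[0,0,-2],[0,0,0],[0,0,0],[0,0,0]],"rot":[[0,0,0],[0,0,0],[0,0,0],[0,0,0]],"grip":[0,0,0,0]}'; python3 -c "
from station import r
print(r.sense()['moment'])"
```

```text
time_s: 7.43
tcp_pos: [0.4749, 0.0001, 0.1821]
ee_rot: [[-1.0, 0.01, -0.0], [0.01, 1.0, 0.0], [0.0, 0.0, -1.0]]
wrist_force: [0.2, -0.7, -2.7]
gripper_width: 0.296
time_s: 7.77
tcp_pos: [0.4748, 0.0, 0.1803]
ee_rot: [[-1.0, 0.01, -0.001], [0.01, 1.0, -0.0], [0.001, -0.0, -1.0]]
wrist_force: [-0.7, -1.1, -3.2]
gripper_width: 0.295
[-0.13290341  0.17218591 -0.06707972]
```

Free again. Lowering on towards TCP z ≈ 0.1667.

```bash
python3 -m jog '{"delta_pos":[[0,0,-2],[0,0,-2],[0,0,0],[0,0,0]],"rot":[[0,0,0],[0,0,0],[0,0,0],[0,0,0]],"grip":[0,0,0,0]}';  python3 -m jog '{"delta_pos":[[0,0,-2],[0,0,-2],[0,0,0],[0,0,0]],"rot":[[0,0,0],[0,0,0],[0,0,0],[0,0,0]],"grip":[0,0,0,0]}'; python3 -c "
from station import r
print(r.sense()['moment'])"
```

```text
time_s: 8.1
tcp_pos: [0.4748, 0.0, 0.1763]
ee_rot: [[-1.0, 0.01, -0.0], [0.01, 1.0, -0.0], [0.0, -0.0, -1.0]]
wrist_force: [-0.4, -0.3, -3.9]
gripper_width: 0.291
time_s: 8.43
tcp_pos: [0.4748, 0.0, 0.1723]
ee_rot: [[-1.0, 0.01, -0.0], [0.01, 1.0, -0.0], [0.0, -0.0, -1.0]]
wrist_force: [-0.6, -0.4, -2.6]
gripper_width: 0.296
[-0.17332312  0.18515681 -0.07235334]
```

```bash
python3 -m jog '{"delta_pos":[[0,0,-2],[0,0,-1.5],[0,0,0],[0,0,0]],"rot":[[0,0,0],[0,0,0],[0,0,0],[0,0,0]],"grip":[0,0,0,0]}';  python3 -m jog '{"delta_pos":[[0,0,-1],[0,0,0],[0,0,0]],"rot":[[0,0,0],[0,0,0],[0,0,0]],"grip":[0,0,0]}';  python3 -m jog '{"delta_pos":[[0,0,-1],[0,0,0],[0,0,0]],"rot":[[0,0,0],[0,0,0],[0,0,0]],"grip":[0,0,0]}'
```

```text
time_s: 8.77
tcp_pos: [0.4749, 0.0, 0.1689]
ee_rot: [[-1.0, 0.01, -0.0], [0.01, 1.0, -0.0], [0.0, -0.0, -1.0]]
wrist_force: [-0.9, -0.7, -3.2]
gripper_width: 0.298
time_s: 9.02
tcp_pos: [0.475, -0.0, 0.168]
ee_rot: [[-1.0, 0.01, 0.0], [0.01, 1.0, -0.0], [-0.0, -0.0, -1.0]]
wrist_force: [-0.3, -1.2, -3.3]
gripper_width: 0.295
time_s: 9.27
tcp_pos: [0.475, 0.0, 0.167]
ee_rot: [[-1.0, 0.01, 0.0], [0.01, 1.0, -0.0], [-0.0, -0.0, -1.0]]
wrist_force: [-1.0, -1.0, -2.6]
gripper_width: 0.299
```

```bash
python3 -m jog '{"delta_pos":[[0,0,-0.5],[0,0,0],[0,0,0],[0,0,0],[0,0,0],[0,0,0],[0,0,0],[0,0,0]],"rot":[[0,0,0],[0,0,0],[0,0,0],[0,0,0],[0,0,0],[0,0,0],[0,0,0],[0,0,0]],"grip":[0,0,35,40,45,50,50,50]}'; python3 - <<'E'
from h import *
c=cap("scene"); crop(c,190,130,160,120,5,"rel")
ct=cap("top"); print(proj(c,[.375,0,.123]))
E
```

```text
time_s: 9.93
tcp_pos: [0.4751, 0.0001, 0.1667]
ee_rot: [[-1.0, 0.01, 0.001], [0.01, 1.0, 0.0], [-0.001, 0.0, -1.0]]
wrist_force: [0.0, -0.4, -0.4]
gripper_width: 0.492
[235.82286008 214.29642025]
```

View pics/rel.png

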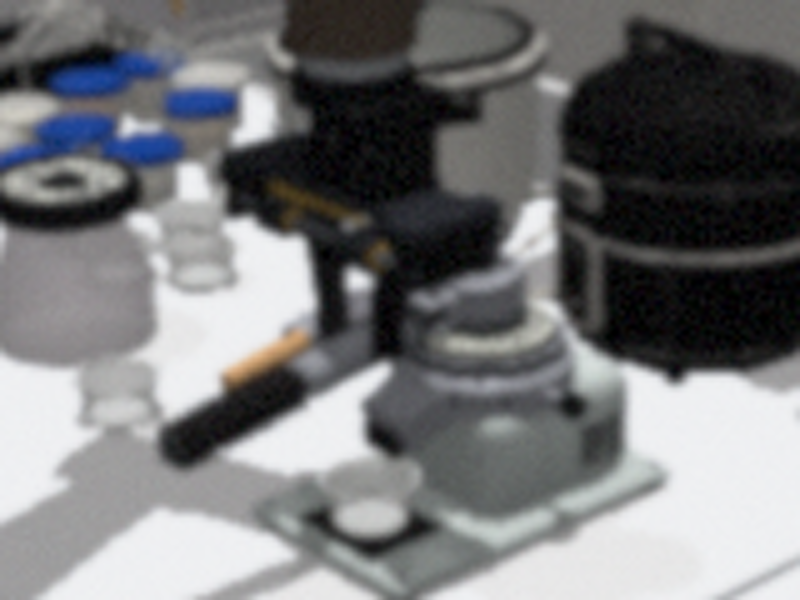

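```bash
python3 -m jog '{"delta_pos":[[-15,0,-4],[-20,0,-7],[-20,0,-8],[-20,0,-8],[-15,0,-6],[-10,0,-4],[0,0,0],[0,0,0]],"rot":[[0,0,0],[0,0,0],[0,0,0],[0,0,0],[0,0,0],[0,0,0],[0,0,0],[0,0,0]],"grip":[50,50,50,50,50,50,50,50]}'; python3 - <<'E'
from h import *
c=cap("scene"); crop(c,190,130,160,120,4,"rub"); print(r.sense()["wrist_force"])
E
```

```text
time_s: 10.7
tcp_pos: [0.3753, 0.0001, 0.1299]
ee_rot: [[-1.0, 0.009, 0.001], [0.009, 1.0, 0.0], [-0.001, 0.0, -1.0]]
wrist_force: [0.6, 0.2, 0.1]
gripper_width: 0.5
[-0.1661272   0.00874219 -0.4611104 ]
```

View pics/rub.png

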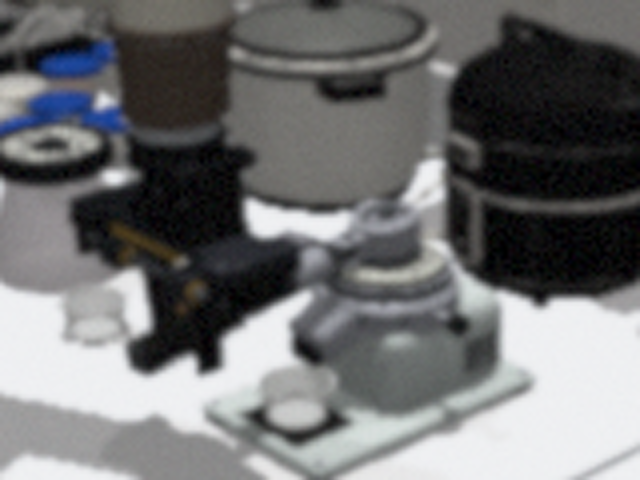

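```bash
python3 -c "
import numpy as np
for a in range(0,56,2):
    p,q=np.radians([a,a+2]);print(a,(200*(np.cos(p)-np.cos(q))).round(1),(200*(np.sin(q)-np.sin(p))).round(1),end=' | ')"; python3 -m jog '{"delta_pos":[[0,3.5,0],[0.1,3.5,0],[0.2,3.5,0],[0.3,3.5,0],[0,0,0],[0,0,0]],"rot":[[0,0,-1],[0,0,-1],[0,0,-1],[0,0,-1],[0,0,0],[0,0,0]],"grip":[50,50,50,50,50,50]}'
```

```text
0 0.1 7.0 | 2 0.4 7.0 | 4 0.6 7.0 | 6 0.9 6.9 | 8 1.1 6.9 | 10 1.3 6.9 | 12 1.6 6.8 | 14 1.8 6.7 | 16 2.0 6.7 | 18 2.3 6.6 | 20 2.5 6.5 | 22 2.7 6.4 | 24 3.0 6.3 | 26 3.2 6.2 | 28 3.4 6.1 | 30 3.6 6.0 | 32 3.8 5.9 | 34 4.0 5.7 | 36 4.2 5.6 | 38 4.4 5.4 | 40 4.6 5.3 | 42 4.8 5.1 | 44 4.9 4.9 | 46 5.1 4.8 | 48 5.3 4.6 | 50 5.4 4.4 | 52 5.6 4.2 | 54 5.7 4.0 | time_s: 11.25
tcp_pos: [0.3767, 0.0142, 0.1299]
ee_rot: [[-0.997, 0.079, 0.001], [0.079, 0.997, 0.0], [-0.001, 0.0, -1.0]]
wrist_force: [0.1, -2.2, 0.1]
gripper_width: 0.501
```

```bash
python3 -m jog '{"delta_pos":[[0.3,3.5,0],[0.3,3.5,0],[0.4,3.5,0],[0.5,3.4,0],[0,0,0]],"rot":[[0,0,-1],[0,0,-1],[0,0,-1],[0,0,-1],[0,0,0]],"grip":[50,50,50,50,50]}';python3 -m jog '{"delta_pos":[[0.5,3.5,0],[0.6,3.4,0],[0,0,0],[0,0,0]],"rot":[[0,0,-1],[0,0,-1],[0,0,0],[0,0,0]],"grip":[50,50,50,50]}'
```

```text
time_s: 11.67
tcp_pos: [0.3779, 0.028, 0.1299]
ee_rot: [[-0.989, 0.148, 0.001], [0.148, 0.989, -0.0], [-0.001, -0.0, -1.0]]
wrist_force: [0.7, -2.3, 1.3]
gripper_width: 0.501
time_s: 12.0
tcp_pos: [0.3785, 0.0347, 0.1297]
ee_rot: [[-0.983, 0.182, 0.0], [0.182, 0.983, -0.0], [-0.0, 0.0, -1.0]]
wrist_force: [1.4, -3.0, 0.6]
gripper_width: 0.499
```

```bash
python3 -m jog '{"delta_pos":[[0.6,3.5,0],[0.7,3.4,0],[0,0,0]],"rot":[[0,0,-1],[0,0,-1],[0,0,0]],"grip":[50,50,50]}';python3 -m jog '{"delta_pos":[[0.8,3.4,0],[0.8,3.4,0],[0,0,0]],"rot":[[0,0,-1],[0,0,-1],[0,0,0]],"grip":[50,50,50]}';python3 -m jog '{"delta_pos":[[0.9,3.4,0],[0.9,3.3,0],[0,0,0]],"rot":[[0,0,-1],[0,0,-1],[0,0,0]],"grip":[50,50,50]}'
```

```text
time_s: 12.25
tcp_pos: [0.3795, 0.0418, 0.1296]
ee_rot: [[-0.976, 0.217, -0.0], [0.217, 0.976, -0.0], [0.0, -0.0, -1.0]]
wrist_force: [0.9, -2.8, 1.5]
gripper_width: 0.497
time_s: 12.5
tcp_pos: [0.381, 0.0488, 0.1295]
ee_rot: [[-0.968, 0.252, -0.0], [0.252, 0.968, -0.0], [0.0, -0.0, -1.0]]
wrist_force: [0.6, -3.0, 1.4]
gripper_width: 0.5
time_s: 12.75
tcp_pos: [0.3828, 0.0556, 0.1294]
ee_rot: [[-0.958, 0.286, -0.001], [0.286, 0.958, -0.0], [0.001, -0.0, -1.0]]
wrist_force: [0.3, -2.8, 1.1]
gripper_width: 0.499
```

```bash
python3 -m jog '{"delta_pos":[[1,3.4,0],[1,3.3,0],[0,0,0]],"rot":[[0,0,-1],[0,0,-1],[0,0,0]],"grip":[50,50,50]}';python3 -m jog '{"delta_pos":[[1.1,3.3,0],[1.2,3.3,0],[0,0,0]],"rot":[[0,0,-1],[0,0,-1],[0,0,0]],"grip":[50,50,50]}';python3 -m jog '{"delta_pos":[[1.2,3.3,0],[1.3,3.2,0],[0,0,0]],"rot":[[0,0,-1],[0,0,-1],[0,0,0]],"grip":[50,50,50]}'
```

```text
time_s: 13.0
tcp_pos: [0.3848, 0.0623, 0.1294]
ee_rot: [[-0.948, 0.319, -0.001], [0.319, 0.948, -0.0], [0.001, -0.0, -1.0]]
wrist_force: [-0.4, -2.9, 0.9]
gripper_width: 0.498
time_s: 13.25
tcp_pos: [0.3871, 0.0689, 0.1294]
ee_rot: [[-0.936, 0.352, -0.001], [0.352, 0.936, -0.0], [0.001, -0.0, -1.0]]
wrist_force: [0.1, -2.0, 0.6]
gripper_width: 0.501
time_s: 13.5
tcp_pos: [0.3896, 0.0754, 0.1294]
ee_rot: [[-0.923, 0.385, -0.001], [0.385, 0.923, -0.0], [0.001, -0.0, -1.0]]
wrist_force: [-0.7, -2.8, 1.0]
gripper_width: 0.501
```

```bash
python3 -m jog '{"delta_pos":[[1.3,3.2,0],[1.4,3.2,0],[0,0,0]],"rot":[[0,0,-1],[0,0,-1],[0,0,0]],"grip":[50,50,50]}';python3 -m jog '{"delta_pos":[[1.5,3.2,0],[1.5,3.1,0],[0,0,0]],"rot":[[0,0,-1],[0,0,-1],[0,0,0]],"grip":[50,50,50]}';python3 -m jog '{"delta_pos":[[1.6,3.1,0],[1.6,3.1,0],[0,0,0]],"rot":[[0,0,-1],[0,0,-1],[0,0,0]],"grip":[50,50,50]}'
```

```text
time_s: 13.75
tcp_pos: [0.3924, 0.0818, 0.1294]
ee_rot: [[-0.909, 0.417, -0.0], [0.417, 0.909, 0.0], [0.0, -0.0, -1.0]]
wrist_force: [-1.2, -2.5, 1.2]
gripper_width: 0.498
time_s: 14.0
tcp_pos: [0.3954, 0.0882, 0.1295]
ee_rot: [[-0.894, 0.448, -0.0], [0.448, 0.894, 0.0], [0.0, -0.0, -1.0]]
wrist_force: [-1.3, -1.8, -0.0]
gripper_width: 0.502
time_s: 14.25
tcp_pos: [0.3985, 0.0942, 0.1294]
ee_rot: [[-0.878, 0.479, -0.001], [0.479, 0.878, -0.0], [0.0, -0.001, -1.0]]
wrist_force: [-1.7, -2.8, 0.5]
gripper_width: 0.5
```

```bash
python3 -m jog '{"delta_pos":[[1.7,3.1,0],[1.7,3,0],[0,0,0]],"rot":[[0,0,-1],[0,0,-1],[0,0,0]],"grip":[50,50,50]}';python3 -m jog '{"delta_pos":[[1.8,3,0],[1.8,3,0],[0,0,0]],"rot":[[0,0,-1],[0,0,-1],[0,0,0]],"grip":[50,50,50]}'
```

```text
time_s: 14.5
tcp_pos: [0.4019, 0.1003, 0.1294]
ee_rot: [[-0.861, 0.509, -0.001], [0.509, 0.861, -0.0], [0.0, -0.001, -1.0]]
wrist_force: [-2.3, -3.7, -0.0]
gripper_width: 0.499
time_s: 14.75
tcp_pos: [0.4055, 0.1063, 0.1294]
ee_rot: [[-0.842, 0.539, -0.001], [0.539, 0.842, -0.0], [0.0, -0.001, -1.0]]
wrist_force: [-3.1, -3.5, 0.8]
gripper_width: 0.5
```

```bash
python3 -m jog '{"delta_pos":[[1.9,3,0],[0,0,0],[0,0,0]],"rot":[[0,0,-1],[0,0,0],[0,0,0]],"grip":[50,50,50]}';python3 -m jog '{"delta_pos":[[1.9,2.9,0],[0,0,0],[0,0,0]],"rot":[[0,0,-1],[0,0,0],[0,0,0]],"grip":[50,50,50]}';python3 -m jog '{"delta_pos":[[2,2.9,0],[0,0,0],[0,0,0]],"rot":[[0,0,-1],[0,0,0],[0,0,0]],"grip":[50,50,50]}'
```

```text
time_s: 15.0
tcp_pos: [0.4072, 0.1089, 0.1294]
ee_rot: [[-0.834, 0.552, -0.001], [0.552, 0.834, -0.0], [0.0, -0.001, -1.0]]
wrist_force: [-2.4, -3.5, 0.2]
gripper_width: 0.502
time_s: 15.25
tcp_pos: [0.4091, 0.1118, 0.1294]
ee_rot: [[-0.824, 0.567, -0.0], [0.567, 0.824, -0.0], [0.0, -0.0, -1.0]]
wrist_force: [-3.2, -4.2, 1.2]
gripper_width: 0.501
time_s: 15.5
tcp_pos: [0.4111, 0.1147, 0.1295]
ee_rot: [[-0.814, 0.581, -0.0], [0.581, 0.814, -0.0], [0.0, -0.0, -1.0]]
wrist_force: [-4.7, -4.3, 0.4]
gripper_width: 0.503
```

```bash
cat > fo.py <<'E'
from h import *
F=[];T=[];M=[]
for i in range(8):
    c=cap("top"); s=r.sense(); F.append(s["wrist_force"]);T.append(s["tcp_pos"]);M.append(s["ee_rot"])
F=np.mean(F,0);T=np.mean(T,0);M=M[-1]; print(F.round(2),"tang",-F@M[:,1],"radial",F@M[:,0],T.round(4),s["time_s"])
E
cat > tan.py <<'E'
E
python3 fo.py
```

```text
[-3.93 -3.62  0.71] tang 5.232598498303456 radial 1.0937829183486973 [0.4111 0.1146 0.1295] 15.9
```

```bash
python3 -m jog '{"delta_pos":[[2,2.9,0],[0,0,0]],"rot":[[0,0,-1],[0,0,0]],"grip":[50,50]}' >/dev/null; python3 fo.py; python3 -m jog '{"delta_pos":[[2.1,2.8,0],[0,0,0]],"rot":[[0,0,-1],[0,0,0]],"grip":[50,50]}'>/dev/null; python3 fo.py
```

```text
[-3.98 -3.17  0.77] tang 4.915470932871511 radial 1.312419912043841 [0.4132 0.1177 0.1295] 16.4667
[-4.42 -2.71  0.75] tang 4.8423532559330384 radial 1.8537866998038794 [0.4153 0.1204 0.1295] 17.0333
```

```bash
python3 -m jog '{"delta_pos":[[2.1,2.8,0],[0,0,0]],"rot":[[0,0,-1],[0,0,0]],"grip":[50,50]}' >/dev/null; python3 fo.py; python3 -m jog '{"delta_pos":[[2.2,2.7,0],[0,0,0]],"rot":[[0,0,-1],[0,0,0]],"grip":[50,50]}'>/dev/null; python3 fo.py; python3 - <<'E'
from h import *
c=cap("scene"); a=cap("top"); crop(c,200,135,120,100,4,"a");crop(a,240,150,75,100,4,"b")
cv2.imwrite("pics/fold.png",np.hstack([cv2.imread("pics/a.png"),cv2.imread("pics/b.png")]))
E
```

```text
[-3.72 -3.    0.76] tang 4.661956597912467 radial 1.0379462125614451 [0.4174 0.1232 0.1295] 17.6
[-4.03 -2.81  0.45] tang 4.733262365238561 radial 1.3173318902545799 [0.4196 0.1259 0.1295] 18.1667
```

View pics/fold.png

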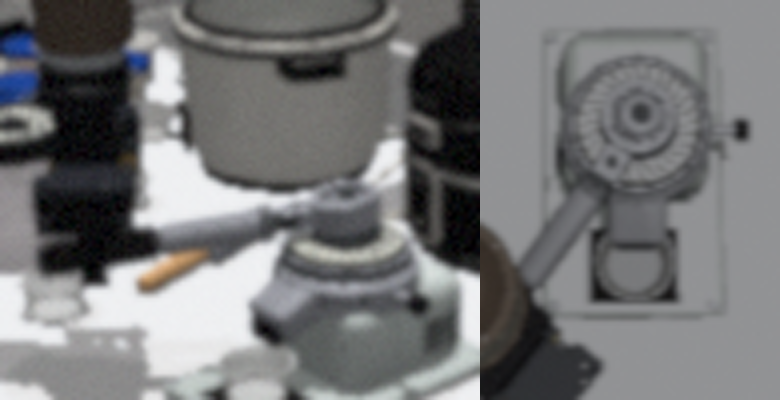

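```bash
python3 - <<'E'
from h import *
a=cap("top"); f=np.mean([cap("top")["frame"].astype(float) for _ in range(4)],0).mean(2)
nut=np.array([.574,-.001])
U=lambda X,Y:((X-480+.5)/4-.5+240,(Y+.5)/4-.5+150)
pin=onz(a,*U(613,162),.160)[:2]; print("pin",pin,np.linalg.norm(pin-nut),np.degrees(np.arctan2(pin[1]-nut[1],-(pin[0]-nut[0]))))
# handle edges: profile perpendicular to the handle, table plane bright
pts=[]
for d in np.arange(.075,.125,.005):
    ph=np.radians(40); ax=np.array([-np.cos(ph),np.sin(ph)]); n=np.array([np.sin(ph),np.cos(ph)]); z=.164-.14*d
    ss=np.arange(-.03,.03,.001); q=np.array([proj(a,[*(nut+ax*d+n*s),z]) for s in ss]).astype(np.float32)
    v=cv2.remap(f.astype(np.float32),q[:,:1],q[:,1:],cv2.INTER_CUBIC)[:,0]; print(round(d,3),v[::3].astype(int))
E
```

```text
pin [0.53965003 0.01955274] 0.0400291783146018 30.893495834807982
0.075 [ 75  81  89  87  85  98 112 116 114 110 102  85  68  68  78  97 111 120
 132 136]
0.08 [ 81 104 120 111  94  99 112 116 114 109 100  92  96 108 119 132 138 131
 120 121]
0.085 [ 56 101 128 114  93  99 112 115 113 108 100 104 125 140 145 143 133 118
 120 134]
0.09 [ 33  73 103 105  93  99 112 115 111 106  98 103 127 143 145 138 129 129
 138 145]
0.095 [ 80 115 127 111  94 100 112 113 110 105  95  99 123 139 135 129 133 141
 145 146]
0.1 [121 139 133 108  90 100 111 113 109 103  96 102 121 126 128 135 144 146
 146 146]
0.105 [142 146 134 104  89 100 111 112 108 101  92  92 110 127 139 145 146 146
 146 146]
0.11 [146 146 135 105  88  99 111 111 106  99  90  96 123 140 146 146 146 146
 146 146]
0.115 [146 145 131 102  89 101 110 110 105  99  92 106 133 144 146 146 146 146
 146 146]
0.12 [146 145 131  99  89 101 110 110 104  97  91 108 136 145 146 146 146 146
 146 146]
```

```bash
python3 -m jog '{"delta_pos":[[-2.2,-2.7,0],[-2.1,-2.8,0],[-2.1,-2.8,0],[-2,-2.9,0],[-2,-2.9,0],[-1.9,-2.9,0],[0,0,0]],"rot":[[0,0,1],[0,0,1],[0,0,1],[0,0,1],[0,0,1],[0,0,1],[0,0,0]],"grip":[50,50,50,50,50,50,50]}' ; python3 fo.py; python3 -m jog '{"delta_pos":[[-1.9,-3,0],[-1.8,-3,0],[0,0,0]],"rot":[[0,0,1],[0,0,1],[0,0,0]],"grip":[50,50,50]}'>/dev/null; python3 fo.py
```

```text
time_s: 19.1
tcp_pos: [0.4082, 0.1093, 0.13]
ee_rot: [[-0.834, 0.552, 0.003], [0.552, 0.834, 0.002], [-0.001, 0.003, -1.0]]
wrist_force: [-2.0, -0.8, 0.7]
gripper_width: 0.503
[-1.42 -1.59  0.67] tang 2.108923340160478 radial 0.3056485993097547 [0.4082 0.1094 0.1299] 19.5
[ 0.42 -0.3  -0.03] tang 0.03582300188603014 radial -0.514527454289279 [0.404  0.1032 0.1297] 20.15
```

```bash
python3 - <<'E'
from h import *
a=cap("top"); f=np.mean([cap("top")["frame"].astype(float) for _ in range(4)],0).mean(2)
nut=np.array([.5742,-.001]); ph=np.radians(31); ax=np.array([-np.cos(ph),np.sin(ph)]); n=np.array([np.sin(ph),np.cos(ph)])
for d in np.arange(.08,.135,.005):
    z=.162-.14*d
    ss=np.arange(-.03,.03,.001); q=np.array([proj(a,[*(nut+ax*d+n*s),z]) for s in ss]).astype(np.float32)
    v=cv2.remap(f.astype(np.float32),q[:,:1],q[:,1:],cv2.INTER_CUBIC)[:,0]; print(round(d,3),v[::2].astype(int))
cv2.imwrite("pics/x.png",f[150:250,240:315])
crop(a,240,150,75,100,7,"un")
E
```

```text
0.08 [100  99  96  91  82  75  72  72  74  81  91 101 110 114 115 114 112 109
 104  99  96 102 117 130 133 133 136 136 141 141]
0.085 [ 97  95  88  79  65  59  61  69  73  79  90 102 109 114 114 113 110 107
 102  97  95 105 122 138 144 145 145 146 145 143]
0.09 [ 78  79  79  77  65  48  35  38  54  74  89 101 109 113 113 112 109 105
  98  93 100 117 133 142 145 146 146 144 141 134]
0.095 [ 75  73  78  83  75  57  38  37  54  73  90 101 108 112 113 111 108 104
  98  92  98 114 132 142 146 145 144 138 131 128]
0.1 [ 87  79  83  85  79  62  46  48  60  74  89 100 109 112 112 110 107 102
  97  90  95 113 132 141 145 142 134 129 129 134]
0.105 [ 85  79  77  73  64  68  81  87  87  87  92 100 108 111 111 109 106 101
  95  89  92 109 130 139 138 131 128 131 136 142]
0.11 [ 79  77  75  75  85 100 113 115 103  94  93 100 108 111 111 108 105 100
  93  90  96 113 128 131 128 128 133 139 144 145]
0.115 [ 72  63  69  87 111 126 132 122 107  93  93 100 107 110 110 107 103  99
  92  88  93 106 115 122 128 135 142 145 146 146]
0.12 [ 54  71  97 118 134 140 140 129 110  95  93 101 107 110 109 107 102  98
  90  81  80  89 108 127 137 144 145 146 146 146]
0.125 [ 80 110 125 139 143 145 140 129 110  96  93 100 106 109 109 106 102  97
  91  86  93 110 131 140 145 145 145 145 145 145]
0.13 [117 133 141 145 145 145 141 130 110  97  94 101 107 109 109 105 101  95
  89  84  89 103 116 124 123 119 119 115 116 116]
0.135 [138 143 145 145 146 145 140 128 112  97  94 100 106 107 103  96  87  78
  73  68  68  70  73  72  72  71  67  69  68  67][ WARN:0@8.570] global loadsave.cpp:1063 imwrite_ Unsupported depth image for selected encoder is fallbacked to CV_8U.
```

View pics/un.png

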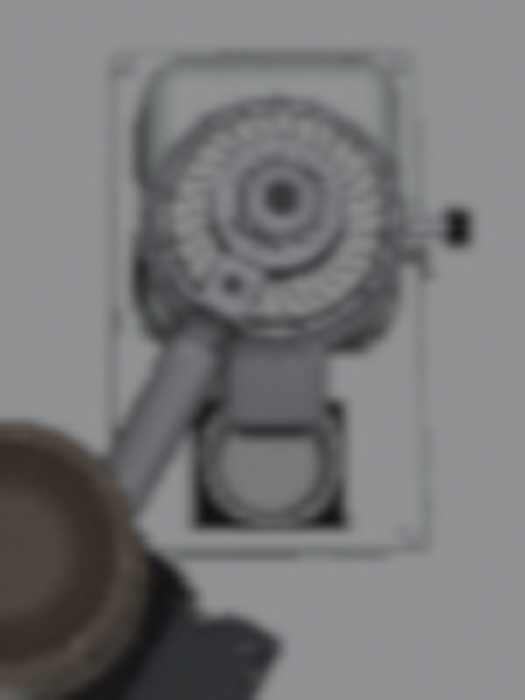

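```bash
python3 -m jog '{"delta_pos":[[0,-2,0],[14,-8.5,4],[14,-8.5,4],[14,-8.5,4],[14,-8.5,4],[14,-8.5,4],[14,-8.5,3],[0,0,0],[0,0,0],[0,0,0]],"rot":[[0,0,0.7],[0,0,0],[0,0,0],[0,0,0],[0,0,0],[0,0,0],[0,0,0],[0,0,0],[0,0,0],[0,0,0]],"grip":[55,55,55,55,55,55,55,55,55,55]}';python3 fo.py
```

```text
time_s: 21.23
tcp_pos: [0.4869, 0.0498, 0.1521]
ee_rot: [[-0.858, 0.513, -0.001], [0.513, 0.858, -0.0], [0.001, -0.001, -1.0]]
wrist_force: [-0.7, -0.3, -0.3]
gripper_width: 0.553
[-0.21 -0.17 -0.31] tang 0.25604281487598124 radial 0.0904489234210582 [0.4872 0.0502 0.1525] 21.6333
```

```bash
python3 -m jog '{"delta_pos":[[0,0,0],[0,0,0],[0,0,0],[0,0,0]],"rot":[[0,0,0],[0,0,0],[0,0,0],[0,0,0]],"grip":[45,38,34,32]}';python3 fo.py
```

```text
time_s: 21.97
tcp_pos: [0.4877, 0.05, 0.1525]
ee_rot: [[-0.858, 0.513, -0.0], [0.513, 0.858, -0.0], [0.0, -0.0, -1.0]]
wrist_force: [-0.0, -0.5, -0.0]
gripper_width: 0.358
[-0.16  0.19  0.03] tang -0.07651717342453221 radial 0.23757917460188863 [0.4877 0.05   0.1525] 22.3667
```

```bash
python3 -m jog '{"delta_pos":[[0,0,0],[0,0,0],[0,0,0],[0,0,0]],"rot":[[0,0,0],[0,0,0],[0,0,0],[0,0,0]],"grip":[0,0,0,0]}';python3 -m jog '{"delta_pos":[[0.4,-0.2,3.5],[0.4,-0.2,3.5],[0,0,0]],"rot":[[1,1.7,0],[1,1.7,0],[0,0,0]],"grip":[0,0,0]}';python3 fo.py
```

```text
time_s: 22.7
tcp_pos: [0.4879, 0.0502, 0.1526]
ee_rot: [[-0.859, 0.512, 0.0], [0.512, 0.859, 0.0], [-0.0, 0.0, -1.0]]
wrist_force: [0.1, 1.6, 0.2]
gripper_width: 0.297
time_s: 22.95
tcp_pos: [0.4887, 0.0497, 0.1595]
ee_rot: [[-0.855, 0.514, -0.061], [0.513, 0.858, 0.036], [0.071, -0.0, -0.997]]
wrist_force: [-1.1, 2.2, -1.2]
gripper_width: 0.293
[ 0.2   1.75 -1.55] tang -1.6032978760330927 radial 0.6182723891759501 [0.4885 0.0497 0.1593] 23.35
```

```bash
python3 -m jog '{"delta_pos":[[0.4,0,3.5],[0.4,0,3.5],[0,0,0]],"rot":[[1,1.7,0],[1,1.7,0],[0,0,0]],"grip":[0,0,0]}';python3 fo.py; python3 -m jog '{"delta_pos":[[0,0,2],[0,0,2],[0,0,2],[0,0,0]],"rot":[[0,0,0],[0,0,0],[0,0,0],[0,0,0]],"grip":[0,0,0,0]}';python3 fo.py
```

```text
time_s: 23.6
tcp_pos: [0.4898, 0.0494, 0.1667]
ee_rot: [[-0.849, 0.514, -0.119], [0.509, 0.858, 0.07], [0.138, -0.001, -0.99]]
wrist_force: [0.7, 0.9, -2.3]
gripper_width: 0.3
[ 0.95  0.5  -2.92] tang -0.91781941423602 radial -0.9508289435887401 [0.4892 0.0494 0.1663] 24.0
time_s: 24.33
tcp_pos: [0.4893, 0.0496, 0.173]
ee_rot: [[-0.85, 0.513, -0.118], [0.508, 0.858, 0.07], [0.137, -0.001, -0.991]]
wrist_force: [0.7, -0.3, -2.1]
gripper_width: 0.296
[ 0.   -0.03 -2.81] tang 0.01714376504354492 radial -0.40146474703027163 [0.4892 0.0496 0.1726] 24.7333
```

Lifting freely, with only the wrench's weight on the wrist. Raising it clear.

```bash
python3 -m jog '{"delta_pos":[[0,0,4],[0,0,5],[0,0,5],[0,0,6],[0,0,8],[0,0,10],[0,0,10],[0,0,8],[0,0,0]],"rot":[[0,0,0],[0,0,0],[0,0,0],[0,0,0],[0,0,0],[0,0,0],[0,0,0],[0,0,0],[0,0,0]],"grip":[0,0,0,0,0,0,0,0,0]}';python3 fo.py
```

```text
time_s: 25.48
tcp_pos: [0.4905, 0.0498, 0.2311]
ee_rot: [[-0.851, 0.513, -0.114], [0.508, 0.859, 0.071], [0.134, 0.002, -0.991]]
wrist_force: [-0.0, -0.0, -2.0]
gripper_width: 0.295
[ 0.29  0.11 -2.75] tang -0.25362141570439745 radial -0.571673126745307 [0.4892 0.0496 0.2284] 25.8833
```

```bash
python3 -m jog '{"delta_pos":[[0.4,-15,0],[0.4,-28,0],[0.4,-32,0],[0.4,-32,0],[0.4,-32,0],[0.4,-32,0],[0.4,-32,0],[0.4,-32,0],[0.4,-25,0],[0.4,-15,0]],"rot":[[0,0,2.9],[0,0,2.9],[0,0,2.9],[0,0,2.9],[0,0,2.9],[0,0,2.9],[0,0,2.9],[0,0,2.9],[0,0,2.9],[0,0,2.9]],"grip":[0,0,0,0,0,0,0,0,0,0]}';python3 fo.py;  python3 - <<'E'
from h import *
c=cap("scene"); crop(c,230,120,200,160,4,"carry")
E
```

```text
time_s: 26.72
tcp_pos: [0.493, -0.2279, 0.228]
ee_rot: [[-0.99, 0.032, -0.138], [0.032, 0.999, 0.003], [0.138, -0.001, -0.99]]
wrist_force: [0.0, 0.3, -2.9]
gripper_width: 0.29
[-0.09  0.05 -2.52] tang -0.04696562317233746 radial -0.25420196921592586 [ 0.4932 -0.2258  0.2282] 27.1167
```

View pics/carry.png

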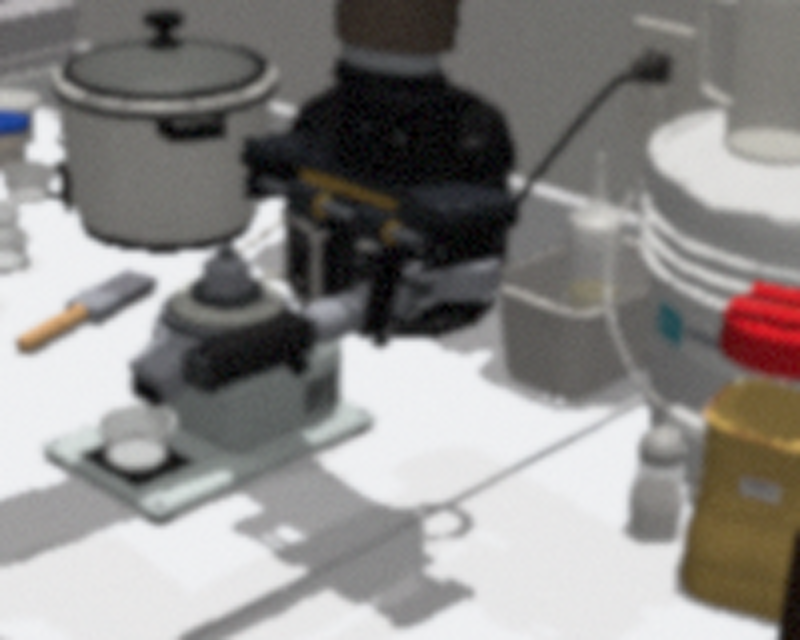

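```bash
python3 -m jog '{"delta_pos":[[0,0,-20],[0,0,-35],[0,0,-38],[0,0,-38],[0,0,-30],[0,0,-18],[0,0,-10],[0,0,-4],[0,0,0],[0,0,0]],"rot":[[0,0,0],[0,0,0],[0,0,0],[0,0,0],[0,0,0],[0,0,0],[0,0,0],[0,0,0],[0,0,0],[0,0,0]],"grip":[0,0,0,0,0,0,0,0,0,0]}';python3 fo.py; python3 -m jog '{"delta_pos":[[0,0,-1.5],[0,0,-1],[0,0,0]],"rot":[[0,0,0],[0,0,0],[0,0,0]],"grip":[0,0,0]}';python3 fo.py
```

```text
time_s: 28.0
tcp_pos: [0.4946, -0.2254, 0.0368]
ee_rot: [[-0.99, 0.032, -0.135], [0.031, 1.0, 0.003], [0.135, -0.002, -0.991]]
wrist_force: [0.2, 0.8, -2.8]
gripper_width: 0.296
[ 0.21  0.07 -2.63] tang -0.07708873879273931 radial -0.5650727569909161 [ 0.4941 -0.2255  0.0367] 28.4
time_s: 28.65
tcp_pos: [0.4931, -0.2254, 0.0327]
ee_rot: [[-0.99, 0.032, -0.138], [0.032, 0.999, 0.004], [0.138, -0.001, -0.99]]
wrist_force: [-0.6, 0.1, -3.3]
gripper_width: 0.295
[ 0.08 -0.04 -2.84] tang 0.031217802138357075 radial -0.46884120513470884 [ 0.4933 -0.2254  0.033 ] 29.05
```

```bash
python3 -m jog '{"delta_pos":[[0,0,-1],[0,0,-1],[0,0,0]],"rot":[[0,0,0],[0,0,0],[0,0,0]],"grip":[0,0,0]}';python3 fo.py; python3 -m jog '{"delta_pos":[[0,0,-1],[0,0,0],[0,0,0]],"rot":[[0,0,0],[0,0,0],[0,0,0]],"grip":[0,0,0]}';python3 fo.py; python3 -m jog '{"delta_pos":[[0,0,-1],[0,0,0],[0,0,0]],"rot":[[0,0,0],[0,0,0],[0,0,0]],"grip":[0,0,0]}';python3 fo.py
```

```text
time_s: 29.3
tcp_pos: [0.4932, -0.2253, 0.0308]
ee_rot: [[-0.99, 0.032, -0.138], [0.032, 0.999, 0.004], [0.138, -0.001, -0.99]]
wrist_force: [-0.5, -0.8, -3.2]
gripper_width: 0.296
[-0.02 -0.05 -2.73] tang 0.04825479214224521 radial -0.35604433874723557 [ 0.4933 -0.2254  0.031 ] 29.7
time_s: 29.95
tcp_pos: [0.4933, -0.2254, 0.03]
ee_rot: [[-0.99, 0.032, -0.137], [0.032, 0.999, 0.004], [0.137, -0.001, -0.991]]
wrist_force: [0.1, -0.3, -3.3]
gripper_width: 0.297
[-0.06 -0.04 -2.99] tang 0.03604040140650039 radial -0.35435894127607453 [ 0.4933 -0.2254  0.03  ] 30.35
time_s: 30.6
tcp_pos: [0.4933, -0.2254, 0.029]
ee_rot: [[-0.99, 0.032, -0.137], [0.032, 0.999, 0.004], [0.137, -0.001, -0.991]]
wrist_force: [-0.4, -0.2, -3.5]
gripper_width: 0.296
[-0.19 -0.37 -3.04] tang 0.37551725751146214 radial -0.244654747211658 [ 0.4933 -0.2254  0.029 ] 31.0
```

```bash
python3 -m jog '{"delta_pos":[[0,0,-1],[0,0,0],[0,0,0]],"rot":[[0,0,0],[0,0,0],[0,0,0]],"grip":[0,0,0]}';python3 fo.py; python3 -m jog '{"delta_pos":[[0,0,0],[0,0,0],[0,0,0],[0,0,0],[0,0,0],[0,0,0],[0,0,0]],"rot":[[0,0,0],[0,0,0],[0,0,0],[0,0,0],[0,0,0],[0,0,0],[0,0,0]],"grip":[35,40,50,60,70,80,80]}';python3 -m jog '{"delta_pos":[[0,0,10],[0,0,25],[0,0,35],[0,0,35],[0,0,35],[0,0,35],[0,0,20],[0,0,0]],"rot":[[0,0,0],[0,0,0],[0,0,0],[0,0,0],[0,0,0],[0,0,0],[0,0,0],[0,0,0]],"grip":[80,80,80,80,80,80,80,80]}'
python3 -m jog '{"delta_pos":[[10,-30,10],[10,-35,10],[10,-35,0],[0,-35,0],[0,-35,0],[0,0,0],[0,0,0]],"rot":[[0,0,0],[0,0,0],[0,0,0],[0,0,0],[0,0,0],[0,0,0],[0,0,0]],"grip":[80,80,80,80,80,80,80]}'
python3 - <<'E'
from h import *
c=cap("scene"); a=cap("top"); crop(c,230,160,110,130,4,"a");crop(a,245,145,85,130,4,"b")
crop(a,250,145,115,130,4,"b")
x,y=[cv2.imread(f"pics/{k}.png") for k in"ab"]; o=np.hstack([x,y]); cv2.imwrite("pics/end.png",cv2.resize(o,None,fx=.85,fy=.85)); print(o.shape)
E
```

```text
time_s: 31.25
tcp_pos: [0.4933, -0.2254, 0.028]
ee_rot: [[-0.99, 0.032, -0.137], [0.032, 0.999, 0.004], [0.137, -0.001, -0.991]]
wrist_force: [0.1, 0.2, -3.3]
gripper_width: 0.298
[ 0.15  0.   -2.94] tang -0.011087776098554209 radial -0.5528743196747623 [ 0.4933 -0.2254  0.0281] 31.65
time_s: 32.23
tcp_pos: [0.4934, -0.2254, 0.0281]
ee_rot: [[-0.99, 0.032, -0.137], [0.032, 0.999, 0.003], [0.137, -0.001, -0.991]]
wrist_force: [0.0, 0.5, -0.4]
gripper_width: 0.694
time_s: 32.9
tcp_pos: [0.4957, -0.2263, 0.2296]
ee_rot: [[-0.992, 0.031, -0.126], [0.032, 0.999, 0.0], [0.126, -0.004, -0.992]]
wrist_force: [0.8, -0.7, 0.4]
gripper_width: 0.802
time_s: 33.48
tcp_pos: [0.5224, -0.3967, 0.2418]
ee_rot: [[-0.99, 0.036, -0.139], [0.035, 0.999, 0.005], [0.139, 0.0, -0.99]]
wrist_force: [0.4, 0.0, 0.3]
gripper_width: 0.799
(520, 900, 3)
```

View pics/end.png

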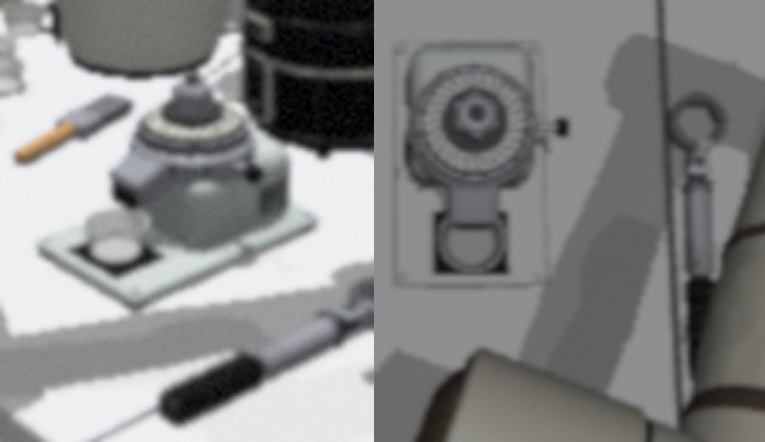

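```bash
python3 -c "
from station import finish_job
print(finish_job())"
```

```text
the job is handed in; nothing more can be done
None
```

I seated the wrench on the burr nut and tightened clockwise at the middle of the rubber until it broke over. I then eased it back, lifted it off, laid it near its original spot and handed the job in at about 33.5 s.

- **Seating:** The socket bound slightly on the way down, at about 4 N sideways, and went freely after a 1 mm shift. The ring's underside ended at about z = 0.138 m. That is from arm position only; I saw no rise in force when it touched the washer.
- **Tightening:** The drag was about 3 N. The force then rose to about 5.2 N (averaged, with one single reading near 6 N) and settled at 4.7–4.9 N as the handle folded. The top view showed a fold of about 0.12 rad, give or take 0.03. That matches the 5 N break-over, short of the hard stop. The clamp angle itself could not be read directly; by these forces it should be about 0.08 rad.
- **Lifting off:** While levelling the wrench before the lift, up to about 1.6 N acted sideways, far below the nut's drag. After that the wrist carried only the wrench's weight.
- **Last picture:** The wrench looks straight and flat on the table, with its ring about 0.23 m from the nut by the arm's position, clear of the mill. The brush and the cup on the mill's foot plate look unmoved. The hopper, the salt and the rubber end in the top view were not in sight in that last check, and I did not measure the tilt or the ring's height after letting go.

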